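# Fit the spare jar into the full spice rack

## Robot

A 6-joint arm with a two-finger parallel gripper is mounted at the origin on a cart in front of the work surface, level with it; the furniture and walls round the work are solid. World frame = base frame: x ahead of the robot, y to its left, z up, the work surface at z = 0. Lengths are in m, angles in rad, forces in N, time in s.
With the tool pointing down it reaches from about 0.35 to 0.925 m from the base axis. Payload 6.4 kg.
Tool frame: the origin (TCP) lies on the centre line of the jaws, within the pads' length; the fingertips stand 25 mm ahead of it and the grasp point (between the pads) lies 6 mm ahead of it (env.tcp_to_tips is the distance from the TCP to the fingertips, in m); z points along the fingers, y is the line along which they close (so a half turn about z gives the same grasp; the last joint's range is limited). The gripper opens to 85 mm and grips with 20 to 120 N. Pads are 22 mm wide; open, the fingers measure 114 mm over their backs; the gripper's body (76 mm by 85 mm) begins 54 mm behind the grasp point. The pads swing forward as they close: fully open they stand 13 mm farther back than shut.
Start: joints at [0.991, 0.245, 1.558, -0, 1.339, -0.174], TCP at [0.257, 0.597, 0.256] pointing down, gripper open.
Joint ranges: [-3.13, 3.13], [-1.02, 2.26], [0.13, 2.54], [-0.95, 4.09], [0.21, 2.88], [-2.74, 2.74]. Speed limits (rad/s): [2.57, 2.57, 3.14, 3.14, 3.14, 3.14].

## Interface

Orientations are given as a rotation vector (axis times angle).
In Python, from cell import env, optics, hand_in, nets gives the robot as it stands.
- The arm moves only by the tool step_arm, never from a script. Its argument "increments" is a list of rows, each a list of 3 entries, a list of its own where there are three numbers: the opening, from 0 (shut) to 1 (fully open), then the shift along the world's x, y, z in cm, then the turn about the world's z in rad. A call has 1 to 10 rows; each row is the pose to reach, as a shift and turn from the pose commanded when the call began; what a row does not reach only later rows make up. A row lasts 1/10 s, in which the tool goes at most 50 mm and 8.59 degrees, less where a joint would pass 70% of its speed; a pose out of reach is approached as far as the arm can. A call with a gripper value outside its range is refused whole. The fingers move at their own pace and stop on an object; "force" is the grip in N (left out, the last holds). Time passes only in rows, so rows that repeat a pose let the fingers close. It gives the time, the measured TCP pose, the force, the opening and the grip force at its end, in the units of the state.
- env.read_state(): the state, without advancing time (a new reading comes with each control period).
- optics.camera(name): name is "scene" or "top" or "wrist"; returns a dict with "color" (480x640x3 uint8, red, green, blue), "depth" (480x640 float32, m along the optical axis (not along the pixel's ray), 0 where there is no reading), "intrinsics" (3x3 intrinsics, pixels), "R" (3x3) and "t" (3): a world point X has camera coordinates R X + t. Camera axes: x right, y down, z forward; pixel columns grow to the right and rows downward; lengths in m; the calibration is good to about 2 mm. A picture is of the moment at which its call begins.
- hand_in(): hands the job in; it is judged then, once.
Trained networks look in a picture, given as the dict that the camera call returned (one of the last four; its "shot" number tells which), for a name from the list of things; names that differ only in an ending like _2 or _b are one class to them, and where a whole thing is asked for, a point or a joint stands for the part that bears it (a point fixed in the world has none). Each returns a list of dicts, best first, with "p" (0 to 1); they miss things now and then, are a little off and sometimes report something else, mostly with a low value. They report only what shows in the picture. A call takes as long as a camera call.
- nets.recognise(query, picture): "centre" ([x, y, z] in m, in world coordinates, good to about 4 mm: the middle of the surface that is visible of it).
- nets.outline_of(query, picture): "pixels" (480x640 bool, what is visible of it).
The state is a dict: "time": time; "qpos": joint angles; "joint_velocities": joint speeds; "joint_efforts": joint torques, N m; "eef_pos": TCP position; "eef_rot": TCP orientation; "force": force on the tool from outside, world axes, zero at the start; "wrist_torque": the same for the moment, N m; "finger_gap": finger opening in m; "grasp_force": force on a finger pad.
Only numpy, scipy, OpenCV 4.12 (cv2) and the standard library are available. Lean on these libraries where they do the work, as an engineer would, in place of code of your own. Each camera call takes 0.05 s, during which the arm holds its last target. There are 200 camera calls.

## Task

Put the spare spice jar (navy and cream label) that stands in front of the full spice rack into the row next to its like, between the jar with the same navy label and the peppercorn jar in the middle: first slide those neighbours gently apart to make room, then stand the jar upright on the rack's board, its label facing the front like the others. Then close the row up again with the rack's sliding end until all the jars stand snug, without squeezing the glass hard. Keep the other jars standing in the rack in their order, and leave the things round about where they are.

Things in the scene. Friction and masses are not known exactly. Their poses are not given: they have to be found in the camera images.
- rack: Light wooden spice rack, fixed to the worktop, 291 mm long (its y) and 72 mm deep (its x). Origin on the worktop under its middle; x points away from its front (the front faces the robot), y to the left as seen from the front. Left end: fixed panel 106 mm tall, inner face at y = +131 mm. Right end: low cheek 60 mm tall, y = -132 to -146 mm
- board (a point): Top of the rack's board, 14 mm above the worktop, at the rack's middle; the row stands on it. Front and back run steel rods of 8 mm diameter, axes at rack x = -27.5 and +27.5 mm, 42 mm above the worktop, so the channel between them is 47 mm wide; above 60 mm the row is open to front and back
- left_face (a point): Middle of the cork inner face of the fixed left end. From here to the sliding end at q = 0 the row is 249.2 mm long; six jars take 244.8 mm, so the sixth goes in only when those left of the gap are pushed up to the left end, and those right of it, with the sliding end, fully right
- sliding_end (a joint): Position q (m) of the sliding end panel along the rods: 0 = fully right, at its stop; grows towards the jars (rack +y). Inner cork face at rack y = -118.2 mm + q, outer face at -132.2 mm + q. Stays where left; sliding it takes about 4 N, with the full row before it some 10 N. Starts near 0.034; with all six jars in and snug it reads about 0.0044
- slide_top (a point): Centre of the top edge of the sliding end: upright wooden board, 14 mm thick with its cork, 44 mm wide front to back above 57 mm height, top 107 mm above the worktop; it can be pinched front to back from above or pushed from outside
- cream_jar: Peppercorn jar, the middle one of the five in the row: glass spice jar with dark screw cap, 41 mm diameter from foot to cap, 105 mm tall, 0.11 kg; origin at the centre of its underside, z up. Label: cream upper half with black peppercorns and green leaves, black lower half
- navy_jar: Jar like the loose one, in the row directly left or right of the peppercorn jar (varies), navy and cream label with garlic pictured: glass spice jar with dark screw cap, 41 mm diameter from foot to cap, 105 mm tall, 0.11 kg; origin at the centre of its underside, z up
- herb_mid: Herb jar in the row on the other side of the peppercorn jar, black label with green leaves: glass spice jar with dark screw cap, 41 mm diameter from foot to cap, 105 mm tall, 0.11 kg; origin at the centre of its underside, z up
- herb_left: Herb jar at the left end of the row, same green-leaf label: glass spice jar with dark screw cap, 41 mm diameter from foot to cap, 105 mm tall, 0.11 kg; origin at the centre of its underside, z up
- herb_right: Herb jar at the right end of the row, beside the sliding end, same green-leaf label: glass spice jar with dark screw cap, 41 mm diameter from foot to cap, 105 mm tall, 0.11 kg; origin at the centre of its underside, z up
- loose_jar: The jar to put away, alone on the worktop in front of the rack, navy and cream label with garlic pictured: glass spice jar with dark screw cap, 41 mm diameter from foot to cap, 105 mm tall, 0.11 kg; origin at the centre of its underside, z up (mass varies by some 40 %). The middle of its label looks along its own -x
- jar_label (a point): Middle of the loose jar's label, on its surface at half height (-x side of the jar). The label faces the front when this point lies on the rack's front side (-x) of the jar's axis, within about 40 degrees
- mug: Green and white tea mug, 101 mm tall; origin at the centre of its underside; bystander
- tomato_tin: Tin with tomatoes on it, 75 mm diameter, 110 mm tall, behind the rack; bystander
- garlic: Garlic bulb, 50 mm; bystander
- salt: Glass salt shaker with light grey domed top, 90 mm tall, behind the rack; bystander
- lemon: Yellow lemon, 83 mm; bystander
- sardines: Flat tin, 63 x 105 x 24 mm; bystander

How it is judged:
On the way, in this order (a step that is already met when the one before it is completed fails the run):
1. the peppercorn jar and the navy-labelled jar beside it have been moved apart, leaving room for a jar (centres over 80 mm apart), with the loose jar still outside the rack (horizontal distance between navy_jar and cream_jar above 0.08 m and (x of loose_jar in the frame of rack below -0.06 m or z of loose_jar in the frame of rack above 0.1 m)), for 0.2 s.
2. the loose jar stands on the rack's board between the peppercorn jar and the other navy-labelled jar (horizontal distance between loose_jar and navy_jar below 0.046 m and horizontal distance between loose_jar and cream_jar below 0.046 m and horizontal distance between navy_jar and cream_jar above 0.078 m and angle between loose_jar's own z axis and vertical below 0.1 rad and z of loose_jar in the frame of rack below 0.018 m), for 0.2 s.
At the end, for the whole second after the job is handed in: Loose jar stands between the peppercorn jar and the navy-labelled one (centres within 46 mm), label to the front within about 40 degrees; all six upright (0.08 rad), at rest on the board in line, herb jars at both ends; sliding end closed up (joint above 0.0024: at most 2 mm of play in the row) (angle between each of herb_left, navy_jar, cream_jar, herb_mid, herb_right, loose_jar's own z axis and vertical below 0.08 rad and z of herb_left in the frame of rack between 0.009 and 0.018 m and x of herb_left in the frame of rack between -0.012 and 0.012 m and linear speed of each of herb_left, navy_jar, cream_jar, herb_mid, herb_right, loose_jar below 0.02 m/s and z of navy_jar in the frame of rack between 0.009 and 0.018 m and x of navy_jar in the frame of rack between -0.012 and 0.012 m and z of cream_jar in the frame of rack between 0.009 and 0.018 m and x of cream_jar in the frame of rack between -0.012 and 0.012 m and z of herb_mid in the frame of rack between 0.009 and 0.018 m and x of herb_mid in the frame of rack between -0.012 and 0.012 m and z of herb_right in the frame of rack between 0.009 and 0.018 m and x of herb_right in the frame of rack between -0.012 and 0.012 m and z of loose_jar in the frame of rack between 0.009 and 0.018 m and x of loose_jar in the frame of rack between -0.012 and 0.012 m and horizontal distance between loose_jar and navy_jar below 0.046 m and horizontal distance between loose_jar and cream_jar below 0.046 m and horizontal distance between navy_jar and cream_jar above 0.078 m and y of herb_right in the frame of rack below -0.08 m and y of herb_left in the frame of rack above 0.1 m and value of joint sliding_end above 0.0024 m and x of jar_label in the frame of rack below -0.013 m); the robot touches nothing.
It fails at once if the mug, tomato tin, garlic, lemon, flat tin or salt shaker is shifted more than 30 mm (distance of any of mug, tomato_tin, garlic, lemon, sardines, salt from where it was at the start of the episode above 0.03 m).
It fails at once if anything in the row or the loose jar tips over (angle between any of herb_left, navy_jar, cream_jar, herb_mid, herb_right, loose_jar's own z axis and vertical above 0.5 rad).
It fails at once if the row is squeezed lengthways with more than 30 N (contact force between herb_right and sliding_end above 30 N or contact force between herb_left and rack above 30 N).
It fails at once if the loose jar is dropped or rammed onto the rack (over 35 N) (contact force between loose_jar and rack above 35 N).
It also fails if it takes over 72 s, if anything falls off the work surface, if the arm or the gripper's body presses on something with over 40 N, if the wrist force passes 120 N, or if a joint passes its speed limit or range.

## Working session

There is one attempt and no reset: what is moved stays moved. The work goes in short steps, Python scripts to look and compute and a tool call to move; the robot and the scene stay as the last step left them, time stands still between calls to the robot, and variables do not carry over. Pictures are saved under pics/ and viewed, at most 10 in all, crops included, and the job is handed in when it is done.

Besides the shell and the picture viewer there is one more tool, called after "Call:" as name([rows], argument=value, ...), one row to a line, values as JSON. step_arm: Moves the arm, as the interface text tells. Its arguments: {"type":"object","properties":{"increments":{"type":"array","items":{"type":"array"}},"force":{"type":"number"}},"required":["increments"]}

```bash
mkdir -p pics; ls; cat > h.py <<'E'
from cell import env, optics, hand_in, nets
import numpy as np, cv2
def save(p,n): cv2.imwrite('pics/'+n,cv2.cvtColor(p["color"],cv2.COLOR_RGB2BGR))
def cloud(p):
    K=p["intrinsics"];d=p["depth"];v,u=np.mgrid[:480,:640]
    c=np.stack([(u-K[0,2])/K[0,0]*d,(v-K[1,2])/K[1,1]*d,d],-1)
    return (c-p["t"])@p["R"]   # R^T(c-t)
E
python3 - <<'E'
from h import *
s=env.read_state(); print({k:np.round(v,3) for k,v in s.items()})
a=optics.camera("scene"); b=optics.camera("top")
save(a,"s1.png"); save(b,"t1.png")
for p,nm in ((a,'scene'),(b,'top')):
    print(nm,"cam at",np.round(-p["R"].T@p["t"],3))
    for q in "rack sliding_end cream_jar navy_jar herb_mid loose_jar mug garlic lemon sardines salt tomato_tin".split():
        print(q,[(round(float(r["p"]),2),np.round(r["centre"],3).tolist()) for r in nets.recognise(q,p)[:4]])
E
```

```text
pics
{'time': np.float64(0.0), 'qpos': array([ 0.991,  0.246,  1.559, -0.   ,  1.339, -0.174]), 'joint_velocities': array([-0.001,  0.001,  0.001,  0.   , -0.001, -0.   ]), 'joint_efforts': array([-0.0000e+00, -4.2953e+01, -3.2612e+01, -0.0000e+00,  5.0000e-03,
       -0.0000e+00]), 'eef_pos': array([0.256, 0.597, 0.255]), 'eef_rot': array([-6.330e-01, -3.076e+00,  3.000e-03]), 'force': array([0.003, 0.016, 0.221]), 'wrist_torque': array([-0.024,  0.019,  0.043]), 'grasp_force': np.float64(0.0), 'finger_gap': np.float64(0.086)}
scene cam at [0.218 0.48  0.771]
rack [(0.91, [0.553, 0.034, 0.045])]
sliding_end []
cream_jar [(0.64, [0.564, -0.009, 0.105]), (0.58, [0.555, 0.032, 0.045]), (0.51, [0.422, -0.1, 0.072])]
navy_jar [(0.84, [0.568, -0.05, 0.107])]
herb_mid [(0.72, [0.566, 0.075, 0.114]), (0.67, [0.559, 0.035, 0.106]), (0.26, [0.557, -0.129, 0.066]), (0.16, [0.559, -0.009, 0.106])]
loose_jar [(0.81, [0.42, -0.098, 0.075]), (0.15, [0.699, -0.211, 0.085])]
mug [(0.59, [0.46, 0.295, 0.053])]
garlic [(0.81, [0.714, -0.105, 0.035])]
lemon [(0.81, [0.704, -0.009, 0.042]), (0.53, [0.704, -0.212, 0.086]), (0.43, [0.556, -0.126, 0.067])]
sardines []
salt [(0.85, [0.691, 0.073, 0.055]), (0.39, [0.384, -0.243, 0.024])]
tomato_tin [(0.74, [0.699, -0.211, 0.082]), (0.18, [0.554, -0.128, 0.068])]
top cam at [3.57e-01 1.00e-03 1.15e+00]
rack [(0.58, [0.56, -0.085, 0.046])]
sliding_end [(0.73, [0.563, -0.132, 0.096])]
cream_jar [(0.72, [0.561, -0.016, 0.121])]
navy_jar [(0.81, [0.567, -0.056, 0.117])]
herb_mid [(0.8, [0.567, 0.028, 0.12])]
loose_jar [(0.8, [0.421, -0.111, 0.102]), (0.72, [0.714, -0.111, 0.033])]
mug [(0.67, [0.46, 0.301, 0.041])]
garlic [(0.55, [0.714, -0.109, 0.034])]
lemon [(0.85, [0.711, -0.026, 0.053])]
sardines [(0.85, [0.388, -0.248, 0.021]), (0.6, [0.556, -0.088, 0.043])]
salt [(0.73, [0.713, -0.111, 0.036]), (0.6, [0.694, 0.065, 0.068])]
tomato_tin [(0.96, [0.707, -0.224, 0.106])]
```

View pics/s1.png

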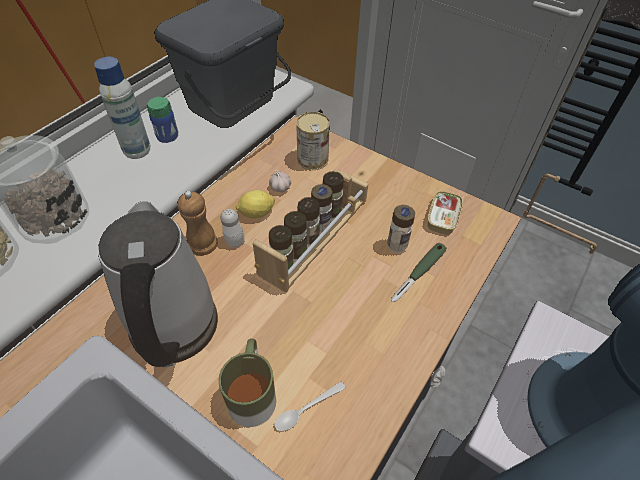

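View pics/t1.png

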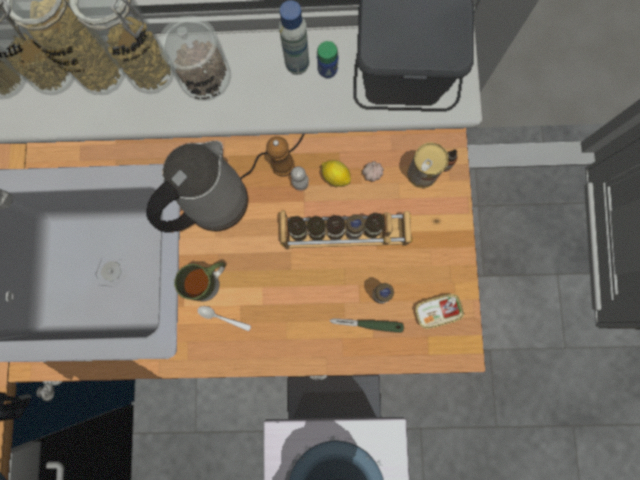

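The scene picture shows the row (left to right: herb, herb, peppercorn, navy, herb) with the sliding end at the right around (355,190). The loose jar is at (401,228) and the tin at (443,212). In the top view the row runs from (297,228) to (375,225), the sliding end is at about (393,225), the loose jar at (382,292) and the knife in front of it. Navy is right of peppercorn, so navy, herb_right and the sliding end have to go right.

```bash
python3 - <<'E'
from h import *
p=optics.camera("top"); X=cloud(p); 
print(p["intrinsics"][0,0])
# jar tops
m=(X[...,2]>0.112)&(X[...,2]<0.128)&(X[...,0]>0.5)&(X[...,0]<0.63)&(abs(X[...,1])<0.2)
n,l,st,c=cv2.connectedComponentsWithStats(m.astype(np.uint8),connectivity=4)
C=[]
for i in range(1,n):
    if st[i,4]>30:
        q=X[l==i]; (cx,cy),r=cv2.minEnclosingCircle(q[:,:2].astype(np.float32)); print('top',st[i,4],q.mean(0).round(4),np.round((cx,cy,r),4)); C.append(q.mean(0))
C=np.array(C)
m=(X[...,2]>0.095)&(X[...,2]<0.112)&(X[...,0]>0.37)&(X[...,0]<0.47)&(abs(X[...,1]+.11)<0.05)
q=X[m]; print('loose',m.sum(),q.mean(0).round(4),cv2.minEnclosingCircle(q[:,:2].astype(np.float32)))
for a,b,ya,yb in((0.095,0.112,-.17,-.105),(0.095,0.112,.09,.16),(0.05,0.07,-.2,-.13)):
    m=(X[...,2]>a)&(X[...,2]<b)&(X[...,0]>0.5)&(X[...,0]<0.63)&(X[...,1]>ya)&(X[...,1]<yb)
    q=X[m]; 
    if len(q): print('end',len(q),q.mean(0).round(4),q.min(0).round(4),q.max(0).round(4), cv2.minAreaRect(q[:,:2].astype(np.float32)))
i=(X[...,2]<0.01)&(X[...,0]>.4)&(X[...,0]<.5); print('table',np.median(X[i],0))
# rack yaw from rod/board: front rod z 0.046
m=(X[...,2]>0.03)&(X[...,2]<0.052)&(X[...,0]>0.5)&(X[...,0]<0.56)&(X[...,1]>-.12)&(X[...,1]<.1)
q=X[m]; print('rod',len(q),np.polyfit(q[:,1],q[:,0],1))
a=optics.camera("scene"); o=nets.outline_of("loose_jar",a)[0]["pixels"]
v,u=np.where(o); print(u.min(),u.max(),v.min(),v.max())
c=a["color"][190:265,370:435]; c2=a["color"][160:280,240:380]
f=cv2.hconcat([cv2.resize(c,(390,450),interpolation=cv2.INTER_CUBIC),cv2.resize(c2,(400,450))])
cv2.imwrite("pics/c1.png",f[...,::-1])
E
```

```text
489.03402666993856
top 284 [ 0.5754 -0.0973  0.1203] [ 0.5763 -0.0976  0.0206]
top 280 [ 0.5728 -0.0549  0.1205] [ 0.5733 -0.0547  0.0204]
top 561 [0.5725 0.0087 0.1205] [0.574  0.0088 0.041 ]
top 276 [0.5731 0.072  0.1208] [0.5734 0.0721 0.0202]
loose 289 [ 0.4252 -0.1114  0.1063] ((0.4253385365009308, -0.11184746772050858), 0.02001827210187912)
end 137 [ 0.5738 -0.1263  0.106 ] [ 0.5535 -0.1338  0.0954] [ 0.5967 -0.1088  0.1114] ((0.5757848024368286, -0.12656965851783752), (0.02426774799823761, 0.04252078756690025), 73.0506362915039)
end 200 [0.5736 0.1019 0.1058] [0.5378 0.0952 0.0967] [0.6081 0.1087 0.1118] ((0.5729548931121826, 0.10214109718799591), (0.01341348048299551, 0.07017433643341064), 88.96763610839844)
end 227 [ 0.5732 -0.1711  0.0594] [ 0.5396 -0.1839  0.0502] [ 0.6109 -0.1308  0.0656] ((0.5755454301834106, -0.1578756719827652), (0.05299948528409004, 0.07120316475629807), 88.9970932006836)
table [ 0.44992112  0.04839443 -0.00209863]
rod 442 [-0.00601606  0.54891929]
387 414 205 253
```

View pics/c1.png

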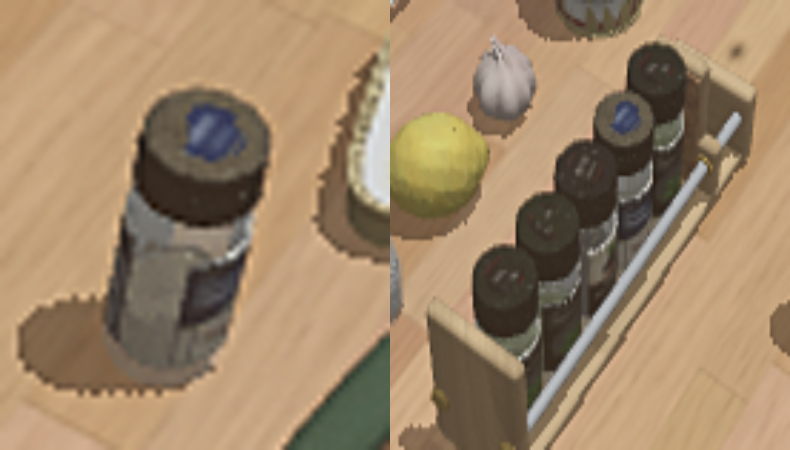

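The loose jar (left crop) stands at about (0.425, -0.111), with its cap logo visible. The row jars are about 42 mm apart at x≈0.574, with navy at y≈-0.055. The rack origin is near (0.5735, -0.036) and its yaw is near 0. I'll move over the loose jar for a wrist view.

Call:
step_arm([
  [1,[3,-5,0],-0.12],
  [1,[6,-10,0],-0.24],
  [1,[8,-15,0],-0.36],
  [1,[10,-20,0],-0.48],
  [1,[12,-25,0],-0.6],
  [1,[13,-30,0],-0.72],
  [1,[14,-35,0],-0.84],
  [1,[15,-40,0],-0.96],
  [1,[16,-45,0],-1.08],
  [1,[16,-50,0],-1.165],
])

```text
time: 2.45
eef_pos: [0.4144, 0.1264, 0.2567]
eef_rot: [2.225, 2.217, 0.001]
force: [1.2, -0.2, -0.6]
finger_gap: 0.0854
grasp_force: 0.0
```

Call:
step_arm([
  [1,[0,-5,0],0],
  [1,[0,-10,0],0],
  [1,[0,-15,0],0],
  [1,[0,-18,0],0],
  [1,[0,-20.8,0],0],
  [1,[0,-20.8,0],0],
  [1,[0,-20.8,0],0],
  [1,[0,-20.8,0],0],
])

```text
time: 3.25
eef_pos: [0.4141, -0.0789, 0.2562]
eef_rot: [-2.22, -2.222, -0.0]
force: [-0.4, -0.0, -1.2]
finger_gap: 0.0854
grasp_force: 0.0
```

```bash
python3 - <<'E'
from h import *
from scipy.spatial.transform import Rotation as Ro
s=env.read_state(); print(s["time"],s["eef_pos"],s["qpos"].round(3)); print(Ro.from_rotvec(s["eef_rot"]).as_matrix().round(3))
w=optics.camera("wrist"); save(w,"w1.png"); print(-w["R"].T@w["t"]); print(w["R"].round(2))
E
```

```text
3.25 [ 0.41413396 -0.07887313  0.25623924] [-0.459 -0.329  2.113  0.     1.357 -0.46 ]
[[-0.001  1.    -0.   ]
 [ 1.     0.001  0.   ]
 [ 0.    -0.    -1.   ]]
[0.41272081 0.00073607 0.37417794]
[[ 1.    0.    0.  ]
 [ 0.   -0.95  0.31]
 [ 0.   -0.31 -0.95]]
```

View pics/w1.png

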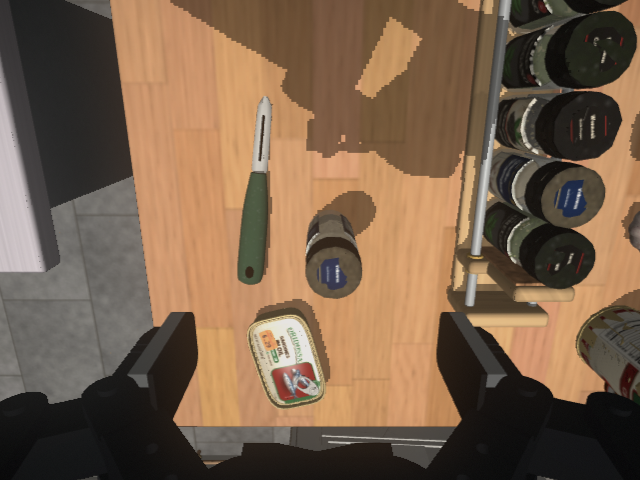

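The wrist view (right = +x, up = +y) shows the loose cap at (333,270) and the row navy cap at (572,192), both with a blue logo. I'll warp both caps to a horizontal plane and compare their orientation.

```bash
cat >> h.py <<'E'
def capview(w,c,z,S=280,r=0.024):
    # orthographic top view of plane z round c: image right=+x, up=+y
    g=np.linspace(-r,r,S); gx,gy=np.meshgrid(g,-g)
    P=np.stack([gx+c[0],gy+c[1],np.full_like(gx,z)],-1)@w["R"].T+w["t"]
    K=w["intrinsics"]; u=P[...,0]/P[...,2]*K[0,0]+K[0,2]; v=P[...,1]/P[...,2]*K[1,1]+K[1,2]
    return cv2.remap(w["color"],u.astype(np.float32),v.astype(np.float32),cv2.INTER_CUBIC)
E
python3 - <<'E'
from h import *
w=optics.camera("wrist"); X=cloud(w)
im=[]
for z,b in ((0.105,(0.36,0.49,-.17,-.05)),(0.119,(0.53,0.62,-.077,-.034))):
    m=(abs(X[...,2]-z)<0.006)&(X[...,0]>b[0])&(X[...,0]<b[1])&(X[...,1]>b[2])&(X[...,1]<b[3])
    q=X[m]; c=q.mean(0); print(m.sum(),c.round(4),cv2.minEnclosingCircle(q[:,:2].astype(np.float32)))
    im.append(capview(w,c,c[2]))
a,b=[cv2.cvtColor(i,cv2.COLOR_RGB2GRAY) for i in im]
# best rotation of b onto a, using blue-ness in polar
def blue(i): i=i.astype(np.float32); return i[...,2]-i[...,0]
sc=[]
for th in range(-180,180,5):
    M=cv2.getRotationMatrix2D((140,140),th,1); r=cv2.warpAffine(blue(im[1]),M,(280,280))
    k=np.s_[40:240,40:240]; sc.append((cv2.matchTemplate(blue(im[0]),r[k],cv2.TM_CCOEFF_NORMED).max(),th))
print(sorted(sc)[::-1][:8])
cv2.imwrite("pics/cap.png",cv2.hconcat(im)[...,::-1])
E
```

```text
2504 [ 0.4245 -0.1113  0.1054] ((0.4248824119567871, -0.11275503039360046), 0.020446641370654106)
3433 [ 0.571  -0.0552  0.1194] ((0.5724827647209167, -0.05634197220206261), 0.0207570381462574)
[(np.float32(0.80213135), 5), (np.float32(0.7961959), 0), (np.float32(0.7793851), 10), (np.float32(0.7704551), -5), (np.float32(0.74545884), 15), (np.float32(0.7434015), -120), (np.float32(0.7427457), -10), (np.float32(0.7390662), -125)]
```

View pics/cap.png

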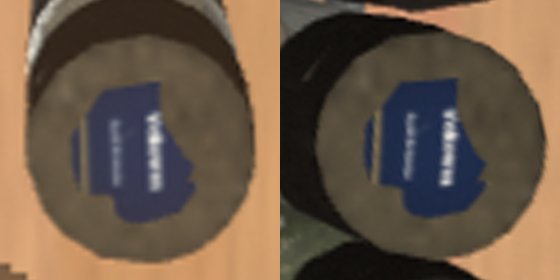

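The two caps have nearly the same orientation (within about 5°), so the loose jar needs no turn. Next I go to the navy jar in the row.

Call:
step_arm([
  [1,[5,1,0],0],
  [1,[10,2,0],0],
  [1,[15,2.3,-2],0],
  [1,[15.9,2.3,-6],0],
  [1,[15.9,2.3,-10],0],
  [1,[15.9,2.3,-13],0],
  [1,[15.9,2.3,-15],0],
  [1,[15.9,2.3,-16.4],0],
  [1,[15.9,2.3,-16.4],0],
  [1,[15.9,2.3,-16.4],0],
])

```text
time: 4.35
eef_pos: [0.5738, -0.0564, 0.0932]
eef_rot: [2.22, 2.221, 0.001]
force: [1.0, 0.2, 1.0]
finger_gap: 0.0852
grasp_force: 0.0
```

Call:
step_arm([
  [0.3,[0,0,0],0],
  [0.3,[0,0,0],0],
  [0.3,[0,0,0],0],
  [0.3,[0,0,0],0],
  [0.3,[0,0,0],0],
  [0.3,[0,0,0],0],
  [0.3,[0,0,0],0],
  [0.3,[0,0,0],0],
], force=25)

```text
time: 5.15
eef_pos: [0.5738, -0.0569, 0.0932]
eef_rot: [2.221, 2.221, 0.001]
force: [-1.4, 1.1, 5.7]
finger_gap: 0.0401
grasp_force: 25.4
```

Call:
step_arm([
  [0.3,[0,-0.4,0],0],
  [0.3,[0,-0.8,0],0],
  [0.3,[0,-1.2,0],0],
  [0.3,[0,-1.6,0],0],
  [0.3,[0,-2.0,0],0],
  [0.3,[0,-2.4,0],0],
  [0.3,[0,-2.7,0],0],
  [0.3,[0,-3.0,0],0],
  [0.3,[0,-3.2,0],0],
  [0.3,[0,-3.2,0],0],
])

```text
time: 6.15
eef_pos: [0.574, -0.0865, 0.0935]
eef_rot: [-2.221, -2.219, -0.007]
force: [-0.2, 9.5, 9.8]
finger_gap: 0.0405
grasp_force: 26.0
```

Call:
step_arm([
  [0.3,[0,-0.1,0],0],
  [0.3,[0,-0.2,0],0],
  [0.3,[0,-0.3,0],0],
  [0.3,[0,-0.3,0],0],
])

```text
time: 6.55
eef_pos: [0.574, -0.0893, 0.0935]
eef_rot: [-2.221, -2.219, -0.007]
force: [-0.3, 11.2, 10.0]
finger_gap: 0.04
grasp_force: 26.1
```

Call:
step_arm([
  [0.3,[0,-0.1,0],0],
  [0.3,[0,-0.2,0],0],
  [0.3,[0,-0.2,0],0],
])

```text
time: 6.85
eef_pos: [0.5739, -0.0913, 0.0934]
eef_rot: [-2.221, -2.219, -0.007]
force: [-0.4, 10.7, 8.7]
finger_gap: 0.0402
grasp_force: 26.1
```

Call:
step_arm([
  [0.3,[0,-0.1,0],0],
  [0.3,[0,-0.1,0],0],
])

```text
time: 7.05
eef_pos: [0.574, -0.0922, 0.0935]
eef_rot: [-2.22, -2.219, -0.007]
force: [-0.2, 10.4, 9.4]
finger_gap: 0.0403
grasp_force: 26.1
```

Call:
step_arm([
  [0.3,[0,-0.1,0],0],
  [0.3,[0,-0.1,0],0],
])

```text
time: 7.25
eef_pos: [0.5739, -0.0932, 0.0935]
eef_rot: [-2.22, -2.219, -0.007]
force: [-0.4, 10.3, 9.1]
finger_gap: 0.0402
grasp_force: 26.1
```

```bash
cat >> h.py <<'E'
def row(p,extra=True):
    X=cloud(p)
    m=(X[...,2]>0.113)&(X[...,2]<0.128)&(X[...,0]>0.545)&(X[...,0]<0.6)&(abs(X[...,1]+.03)<0.15)
    m=cv2.erode(m.astype(np.uint8),np.ones((3,3)))
    n,l,st,c=cv2.connectedComponentsWithStats(m,connectivity=4)
    for i in range(1,n):
        if st[i,4]>20:
            q=X[l==i]; print('top',st[i,4],q.mean(0).round(4),q[:,:2].min(0).round(4),q[:,:2].max(0).round(4))
    m=(X[...,2]>0.098)&(X[...,2]<0.112)&(X[...,0]>0.555)&(X[...,0]<0.59)&(X[...,1]>-.19)&(X[...,1]<-.115)
    q=X[m]
    if len(q): print('slide',len(q),np.percentile(q[:,1],[2,50,98]).round(4))
E
python3 - <<'E'
from h import *
p=optics.camera("top"); row(p); save(p,"t2.png")
E
```

```text
top 99 [ 0.5757 -0.0049  0.121 ] [ 0.5593 -0.0164] [0.5899 0.0055]
top 203 [0.5732 0.072  0.121 ] [0.5566 0.0549] [0.5902 0.0895]
top 193 [0.5718 0.0299 0.1209] [0.5554 0.014 ] [0.5896 0.0465]
```

Call:
step_arm([
  [0.3,[0,-0.1,0],0],
  [0.3,[0,-0.1,0],0],
])

```text
time: 7.5
eef_pos: [0.5739, -0.0942, 0.0935]
eef_rot: [-2.22, -2.219, -0.007]
force: [0.5, 11.8, 8.6]
finger_gap: 0.0401
grasp_force: 26.1
```

Call:
step_arm([
  [0.3,[0,-0.1,0],0],
  [0.3,[0,-0.1,0],0],
])

```text
time: 7.7
eef_pos: [0.574, -0.0952, 0.0935]
eef_rot: [-2.22, -2.219, -0.007]
force: [-0.1, 11.2, 9.2]
finger_gap: 0.0399
grasp_force: 26.1
```

Still no stop felt, and the jar may be slipping in the pads. I'll release, lift and look.

Call:
step_arm([
  [0.8,[0,0,0],0],
  [0.8,[0,0,0],0],
  [1,[0,0,0],0],
  [1,[0,0,1.5],0],
  [1,[0,0,4],0],
  [1,[0,6,9],0],
  [1,[0,8.6,13],0],
  [1,[0,8.6,13],0],
  [1,[0,8.6,13],0],
])

```text
time: 8.6
eef_pos: [0.5752, -0.0105, 0.2275]
eef_rot: [2.213, 2.219, 0.007]
force: [0.5, -0.8, 0.5]
finger_gap: 0.0855
grasp_force: 0.0
```

```bash
python3 - <<'E'
from h import *
p=optics.camera("top"); row(p)
w=optics.camera("wrist"); row(w); save(w,"w2.png")
E
```

```text
top 382 [ 0.5739 -0.1138  0.1207] [ 0.5558 -0.1485] [ 0.5931 -0.0794]
slide 122 [-0.1679 -0.159  -0.1185]
top 4527 [0.5734 0.0717 0.1197] [0.554  0.0521] [0.5928 0.0906]
top 3819 [0.5723 0.0299 0.1197] [0.5534 0.0099] [0.5913 0.0489]
top 3364 [ 0.5731 -0.0119  0.1197] [ 0.5541 -0.0327] [0.5922 0.0074]
top 5021 [ 0.5739 -0.1087  0.1195] [ 0.5541 -0.1519] [ 0.5942 -0.0718]
slide 419 [-0.1669 -0.161  -0.1162]
```

View pics/w2.png

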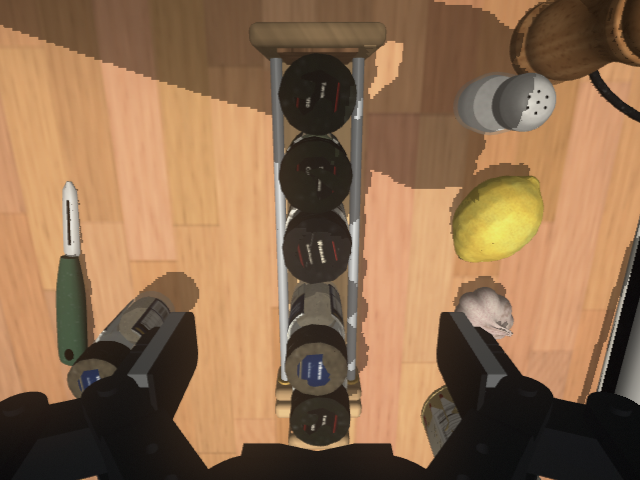

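The row is apart: navy and herb_right are near -0.093 and -0.134, with the sliding end at about q=0. The left group has to go about 5 mm left, so I grasp the peppercorn jar and push.

Call:
step_arm([
  [1,[-0.1,-0.2,-4],0],
  [1,[-0.1,-0.2,-8],0],
  [1,[-0.1,-0.2,-11],0],
  [1,[-0.1,-0.2,-13],0],
  [1,[-0.1,-0.2,-13],0],
  [0.3,[-0.1,-0.2,-13],0],
  [0.3,[-0.1,-0.2,-13],0],
  [0.3,[-0.1,-0.2,-13],0],
  [0.3,[-0.1,-0.2,-13],0],
  [0.3,[-0.1,-0.2,-13],0],
])

```text
time: 9.7
eef_pos: [0.5733, -0.0139, 0.0938]
eef_rot: [2.219, 2.22, 0.002]
force: [0.7, -0.4, 4.3]
finger_gap: 0.0405
grasp_force: 27.4
```

Call:
step_arm([
  [0.3,[0,0,0],0],
  [0.3,[0,0.1,0],0],
  [0.3,[0,0.2,0],0],
  [0.3,[0,0.3,0],0],
  [0.3,[0,0.3,0],0],
])

```text
time: 10.2
eef_pos: [0.5734, -0.0115, 0.0938]
eef_rot: [2.218, 2.22, 0.001]
force: [0.3, -3.4, 6.0]
finger_gap: 0.0403
grasp_force: 26.9
```

Call:
step_arm([
  [0.3,[0,0.1,0],0],
  [0.3,[0,0.1,0],0],
])

```text
time: 10.4
eef_pos: [0.5735, -0.0107, 0.0938]
eef_rot: [2.218, 2.219, 0.001]
force: [-0.4, -3.0, 5.5]
finger_gap: 0.0403
grasp_force: 26.8
```

Call:
step_arm([
  [0.3,[0,0.1,0],0],
  [0.3,[0,0.1,0],0],
])

```text
time: 10.6
eef_pos: [0.5734, -0.0099, 0.0938]
eef_rot: [2.218, 2.219, 0.0]
force: [1.0, -5.4, 5.7]
finger_gap: 0.04
grasp_force: 26.9
```

Call:
step_arm([
  [0.3,[0,0.1,0],0],
  [0.3,[0,0.1,0],0],
])

```text
time: 10.8
eef_pos: [0.5735, -0.009, 0.0938]
eef_rot: [2.217, 2.219, -0.0]
force: [0.7, -5.6, 5.4]
finger_gap: 0.0397
grasp_force: 26.9
```

Call:
step_arm([
  [0.3,[0,0.1,0],0],
  [0.3,[0,0.1,0],0],
])

```text
time: 11.0
eef_pos: [0.5735, -0.0086, 0.0938]
eef_rot: [2.217, 2.219, -0.001]
force: [0.0, -7.7, 4.8]
finger_gap: 0.0401
grasp_force: 26.9
```

Call:
step_arm([
  [0.3,[0,0.1,0],0],
  [0.3,[0,0.1,0],0],
])

```text
time: 11.2
eef_pos: [0.5735, -0.0085, 0.0939]
eef_rot: [2.216, 2.218, -0.003]
force: [0.2, -11.0, 5.2]
finger_gap: 0.0405
grasp_force: 26.8
```

Call:
step_arm([
  [0.3,[0,0.1,0],0],
  [0.3,[0,0.1,0],0],
])

```text
time: 11.4
eef_pos: [0.5735, -0.0084, 0.0939]
eef_rot: [2.215, 2.217, -0.005]
force: [-0.0, -15.6, 4.4]
finger_gap: 0.04
grasp_force: 26.8
```

The left group is firm against the left end. I release and measure.

Call:
step_arm([
  [0.3,[0,-0.2,0],0],
  [0.8,[0,-0.3,0],0],
  [0.9,[0,-0.3,0],0],
  [1,[0,-0.3,0.5],0],
  [1,[0,-0.3,3],0],
  [1,[-4,-0.3,8],0],
  [1,[-9,-2,13],0],
  [1,[-14.7,-5,15],0],
  [1,[-14.7,-10,15],0],
  [1,[-14.7,-10,15],0],
])

```text
time: 12.4
eef_pos: [0.4239, -0.1054, 0.2438]
eef_rot: [2.219, 2.221, 0.001]
force: [-0.1, 0.6, 0.7]
finger_gap: 0.0858
grasp_force: 0.0
```

```bash
python3 - <<'E'
from h import *
s=env.read_state(); print(s["eef_pos"],s["time"])
p=optics.camera("top"); row(p)
w=optics.camera("wrist"); row(w); 
X=cloud(p); m=(X[...,2]>0.095)&(X[...,2]<0.112)&(X[...,0]>0.56)&(X[...,0]<0.587)&(X[...,1]>.085)&(X[...,1]<.12); print('left',np.percentile(X[m][:,1],[3,50,97]))
E
```

```text
[ 0.42394409 -0.10536166  0.24381527] 12.4
top 400 [ 0.5737 -0.1109  0.1208] [ 0.5562 -0.1488] [ 0.5931 -0.0736]
top 388 [0.5724 0.0127 0.1211] [ 0.5553 -0.0246] [0.59   0.0488]
top 203 [0.5733 0.0731 0.1208] [0.5566 0.057 ] [0.591  0.0898]
slide 124 [-0.1679 -0.1586 -0.1175]
top 5466 [ 0.571  -0.0042  0.1196] [ 0.5523 -0.0282] [0.5924 0.0217]
top 6055 [ 0.572  -0.1097  0.1196] [ 0.552  -0.1517] [ 0.5949 -0.0723]
slide 1429 [-0.1677 -0.1578 -0.1158]
left [0.09549259 0.10157987 0.10862156]
```

The gap is about 43.6 mm, from -0.028 to -0.072, so the jar should be centred at y≈-0.050. Now I grasp the loose jar.

Call:
step_arm([
  [1,[0.1,-0.6,-4],0],
  [1,[0.1,-0.6,-8],0],
  [1,[0.1,-0.6,-12],0],
  [1,[0.1,-0.6,-15],0],
  [1,[0.1,-0.6,-16.4],0],
  [1,[0.1,-0.6,-16.4],0],
  [1,[0.1,-0.6,-16.4],0],
])

```text
time: 13.2
eef_pos: [0.4264, -0.1101, 0.0784]
eef_rot: [-2.22, -2.222, -0.0]
force: [-0.4, 0.4, 0.7]
finger_gap: 0.0854
grasp_force: 0.0
```

Call:
step_arm([
  [0.3,[0,0,0],0],
  [0.3,[0,0,0],0],
  [0.3,[0,0,0],0],
  [0.3,[0,0,0],0],
  [0.3,[0,0,0],0],
  [0.3,[0,0,0],0],
  [0.3,[0,0,0],0],
], force=30)

```text
time: 13.9
eef_pos: [0.4267, -0.111, 0.0792]
eef_rot: [2.221, 2.221, 0.0]
force: [-2.7, 0.7, 6.2]
finger_gap: 0.0405
grasp_force: 30.1
```

Call:
step_arm([
  [0.3,[0,0,1],0],
  [0.3,[0,0,4],0],
  [0.3,[0,0,8],0],
  [0.3,[0,0,12],0],
  [0.3,[4,1,15],0],
  [0.3,[8,3,15],0],
  [0.3,[12,5,15],0],
  [0.3,[14.9,6.2,15],0],
  [0.3,[14.9,6.2,15],0],
  [0.3,[14.9,6.2,15],0],
])

```text
time: 14.9
eef_pos: [0.5749, -0.0483, 0.228]
eef_rot: [-2.22, -2.222, 0.001]
force: [0.0, 0.3, -1.7]
finger_gap: 0.0399
grasp_force: 31.0
```

```bash
python3 - <<'E'
from h import *
s=env.read_state(); print(s["eef_pos"],s["time"],s["eef_rot"])
w=optics.camera("wrist"); save(w,"w3.png"); X=cloud(w)
e=s["eef_pos"]
d=X-e
m=(abs(d[...,0])<.03)&(abs(d[...,1])<.035)&(d[...,2]>-.01)&(d[...,2]<.05)
print(m.sum(),np.percentile(d[m][:,2],[5,50,95]))
zt=np.percentile(d[m][:,2],90); m&=abs(d[...,2]-zt)<.004
q=d[m]; print('cap rel tcp',q.mean(0),q.min(0),q.max(0))
row(w)
p=optics.camera("top");X=cloud(p);d=X-e
m=(abs(d[...,0])<.03)&(abs(d[...,1])<.035)&(abs(d[...,2]-zt)<.004); q=d[m]
if len(q): print('top: cap',len(q),q.mean(0),q.min(0),q.max(0))
E
```

```text
[ 0.57493411 -0.04833227  0.2280019 ] 14.9 [-2.21980968e+00 -2.22171152e+00  1.21356366e-03]
29587 [-0.00395379  0.02604611  0.04833058]
cap rel tcp [-0.00126644  0.01741475  0.04590619] [-0.02964382  0.00991911  0.04103058] [0.02714193 0.019949   0.04902901]
top 3633 [0.5735 0.0673 0.1197] [0.5541 0.0528] [0.5929 0.0786]
top 8058 [0.5727 0.0138 0.1197] [ 0.5534 -0.0276] [0.5923 0.051 ]
```

View pics/w3.png

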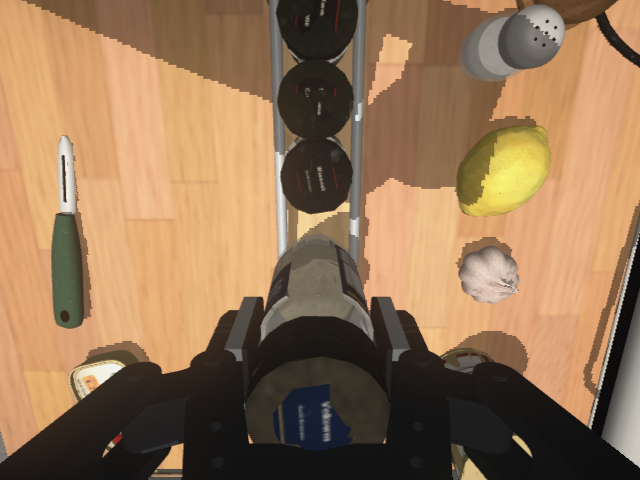

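The jar is held upright, with its cap at (318,403) and the logo to the front. I'll measure the cap relative to the TCP at its proper height, 26 mm above.

```bash
python3 - <<'E'
from h import *
s=env.read_state(); e=s["eef_pos"]; print(e)
for nm in ("wrist","top","scene"):
    w=optics.camera(nm); d=cloud(w)-e
    m=(abs(d[...,0])<.03)&(abs(d[...,1])<.03)&(abs(d[...,2]-.0265)<.0035)
    m=cv2.morphologyEx(m.astype(np.uint8),cv2.MORPH_OPEN,np.ones((3,3)))>0
    q=d[m]
    if len(q)>20: print(nm,len(q),q.mean(0).round(4),np.percentile(q,[1,99],axis=0).round(4),np.array(cv2.minEnclosingCircle(q[:,:2].astype(np.float32))[0]).round(4))
E
```

```text
[ 0.57426449 -0.04886673  0.22810188]
wrist 12808 [-0.0008  0.0045  0.0264] [[-0.0283 -0.0104  0.0235]
 [ 0.0278  0.0173  0.029 ]] [0.     0.0125]
scene 204 [0.0047 0.0037 0.0261] [[-0.0284 -0.0131  0.0232]
 [ 0.0255  0.0161  0.0286]] [-0.0015  0.0017]
```

```bash
python3 - <<'E'
from h import *
s=env.read_state(); e=s["eef_pos"]; print(e)
w=optics.camera("wrist"); d=cloud(w)-e
for u in (300,318,336):
    print(u,[(v,*(1000*d[v,u]).round(1)) for v in range(348,460,8)])
z=e[2]+.0263; g=w["color"]
v0=capview(w,(e[0],e[1]),z,S=480,r=0.03); cv2.imwrite("pics/cap2.png",v0[...,::-1])
E
```

```text
[ 0.57444101 -0.04911409  0.22844148]
300 [(348, np.float64(-5.7), np.float64(17.3), np.float64(21.7)), (356, np.float64(-5.6), np.float64(17.2), np.float64(25.3)), (364, np.float64(-5.6), np.float64(15.8), np.float64(26.6)), (372, np.float64(-5.6), np.float64(12.9), np.float64(26.0)), (380, np.float64(-5.7), np.float64(10.3), np.float64(25.7)), (388, np.float64(-5.6), np.float64(8.6), np.float64(26.8)), (396, np.float64(-5.7), np.float64(5.9), np.float64(26.5)), (404, np.float64(-5.7), np.float64(3.6), np.float64(26.8)), (412, np.float64(-5.8), np.float64(0.7), np.float64(26.4)), (420, np.float64(-5.8), np.float64(-1.3), np.float64(27.1)), (428, np.float64(-5.8), np.float64(-4.3), np.float64(26.7)), (436, np.float64(-5.9), np.float64(-7.2), np.float64(26.5)), (444, np.float64(-5.9), np.float64(-10.2), np.float64(26.2)), (452, np.float64(-4.7), np.float64(11.9), np.float64(50.8))]
318 [(348, np.float64(-0.9), np.float64(17.5), np.float64(22.0)), (356, np.float64(-0.9), np.float64(17.4), np.float64(25.5)), (364, np.float64(-1.0), np.float64(15.0), np.float64(25.5)), (372, np.float64(-
[... 790 characters left out ...]
(3.7), np.float64(15.2), np.float64(25.8)), (372, np.float64(3.7), np.float64(13.6), np.float64(26.9)), (380, np.float64(3.8), np.float64(10.0), np.float64(25.4)), (388, np.float64(3.7), np.float64(9.7), np.float64(28.2)), (396, np.float64(3.8), np.float64(6.2), np.float64(26.9)), (404, np.float64(3.8), np.float64(3.5), np.float64(26.8)), (412, np.float64(3.9), np.float64(0.6), np.float64(26.4)), (420, np.float64(3.9), np.float64(-2.1), np.float64(26.2)), (428, np.float64(3.9), np.float64(-3.7), np.float64(27.4)), (436, np.float64(4.0), np.float64(-7.7), np.float64(26.0)), (444, np.float64(4.0), np.float64(-10.4), np.float64(26.1)), (452, np.float64(2.6), np.float64(12.1), np.float64(51.1))]
```

View pics/cap2.png

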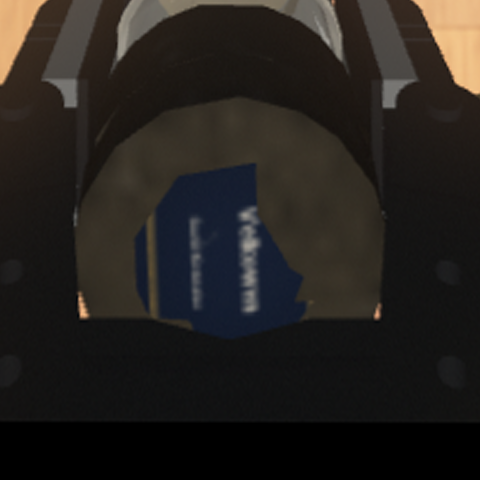

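The wrist and top estimates agree: the TCP should be at y≈-0.0483. I descend to just above the caps, then enter slowly while watching the force.

Call:
step_arm([
  [0.3,[0,0.08,-1],0],
  [0.3,[0,0.08,-2],0],
  [0.3,[0,0.08,-2.6],0],
  [0.3,[0,0.08,-2.6],0],
  [0.3,[0,0.08,-2.6],0],
])

```text
time: 15.7
eef_pos: [0.575, -0.0478, 0.2019]
eef_rot: [-2.221, -2.221, 0.001]
force: [-0.7, -1.0, -0.4]
finger_gap: 0.0405
grasp_force: 31.0
```

Call:
step_arm([
  [0.3,[0,0,-0.2],0],
  [0.3,[0,0,-0.4],0],
  [0.3,[0,0,-0.6],0],
  [0.3,[0,0,-0.6],0],
])

```text
time: 16.1
eef_pos: [0.575, -0.0478, 0.196]
eef_rot: [-2.221, -2.221, 0.0]
force: [0.4, 0.1, -2.2]
finger_gap: 0.0402
grasp_force: 31.0
```

Call:
step_arm([
  [0.3,[0,-0.03,-0.2],0],
  [0.3,[0,-0.03,-0.4],0],
  [0.3,[0,-0.03,-0.6],0],
  [0.3,[0,-0.03,-0.6],0],
])

```text
time: 16.5
eef_pos: [0.5749, -0.0481, 0.1898]
eef_rot: [-2.221, -2.221, 0.001]
force: [0.7, 0.3, -1.6]
finger_gap: 0.0401
grasp_force: 31.0
```

Call:
step_arm([
  [0.3,[0,0,-0.3],0],
  [0.3,[0,0,-0.6],0],
  [0.3,[0,0,-1.0],0],
  [0.3,[0,0,-1],0],
])

```text
time: 16.9
eef_pos: [0.5747, -0.048, 0.1794]
eef_rot: [-2.221, -2.22, 0.001]
force: [-0.3, 0.5, -1.5]
finger_gap: 0.0404
grasp_force: 31.0
```

It is in the gap with no contact, so I continue down.

Call:
step_arm([
  [0.3,[0,0,-0.7],0],
  [0.3,[0,0,-1.4],0],
  [0.3,[0,0,-2.1],0],
  [0.3,[0,0,-2.8],0],
  [0.3,[0,0,-3.5],0],
  [0.3,[0,0,-4.2],0],
  [0.3,[0,0,-4.2],0],
])

```text
time: 17.6
eef_pos: [0.5744, -0.048, 0.1368]
eef_rot: [-2.22, -2.22, 0.002]
force: [0.1, -0.2, -1.7]
finger_gap: 0.0403
grasp_force: 31.0
```

Call:
step_arm([
  [0.3,[0,0,-0.7],0],
  [0.3,[0,0,-1.4],0],
  [0.3,[0,0,-2.1],0],
  [0.3,[0,0,-2.8],0],
  [0.3,[0,0,-3.4],0],
  [0.3,[0,0,-3.8],0],
  [0.3,[0,0,-4.0],0],
  [0.3,[0,0,-4.0],0],
])

```text
time: 18.4
eef_pos: [0.5751, -0.0481, 0.098]
eef_rot: [-2.221, -2.221, 0.0]
force: [-0.7, 0.8, -0.7]
finger_gap: 0.0404
grasp_force: 31.0
```

Call:
step_arm([
  [0.3,[0,0,-0.2],0],
  [0.3,[0,0,-0.4],0],
  [0.3,[0,0,-0.4],0],
])

```text
time: 18.7
eef_pos: [0.575, -0.0481, 0.0941]
eef_rot: [-2.221, -2.221, 0.0]
force: [-0.8, 0.2, -1.2]
finger_gap: 0.0401
grasp_force: 31.0
```

Call:
step_arm([
  [0.3,[0,0,-0.1],0],
  [0.3,[0,0,-0.1],0],
])

```text
time: 18.9
eef_pos: [0.5752, -0.0482, 0.0933]
eef_rot: [2.221, 2.221, 0.0]
force: [-1.1, 0.4, -1.9]
finger_gap: 0.0405
grasp_force: 31.1
```

Call:
step_arm([
  [0.3,[0,0,-0.1],0],
  [0.3,[0,0,-0.1],0],
])

```text
time: 19.1
eef_pos: [0.5754, -0.0482, 0.0933]
eef_rot: [2.221, 2.222, -0.0]
force: [-3.3, 0.6, 4.2]
finger_gap: 0.0406
grasp_force: 31.6
```

Call:
step_arm([
  [0.3,[0,0,-0.1],0],
  [0.3,[0,0,-0.1],0],
])

```text
time: 19.3
eef_pos: [0.5755, -0.0483, 0.0932]
eef_rot: [-2.221, -2.221, 0.001]
force: [-6.0, 0.8, 10.9]
finger_gap: 0.0401
grasp_force: 32.3
```

Seated on the board, with about 10 N of contact. I release, lift and check.

Call:
step_arm([
  [0.3,[0,0,0.2],0],
  [0.7,[0,0,0.2],0],
  [0.9,[0,0,0.2],0],
  [1,[0,0,0.2],0],
  [1,[0,0,0.2],0],
  [1,[0,0,2],0],
  [1,[0,0,6],0],
  [1,[0,1,11],0],
  [1,[0,3,13],0],
  [1,[0,3,13],0],
])

```text
time: 20.3
eef_pos: [0.5774, -0.0172, 0.226]
eef_rot: [2.214, 2.219, 0.008]
force: [-0.8, 0.1, -0.2]
finger_gap: 0.0852
grasp_force: 0.0
```

```bash
python3 - <<'E'
from h import *
s=env.read_state(); print(s["eef_pos"],s["time"])
p=optics.camera("top"); row(p)
w=optics.camera("wrist"); row(w); save(w,"w4.png")
E
```

```text
[ 0.57738257 -0.01716702  0.22600424] 20.3
top 311 [ 0.5739 -0.119   0.1205] [ 0.5566 -0.1486] [ 0.593  -0.0881]
slide 129 [-0.1675 -0.1591 -0.1178]
top 20769 [ 0.5734 -0.0127  0.1196] [ 0.5535 -0.1522] [0.5944 0.0919]
slide 493 [-0.1675 -0.1617 -0.116 ]
```

View pics/w4.png

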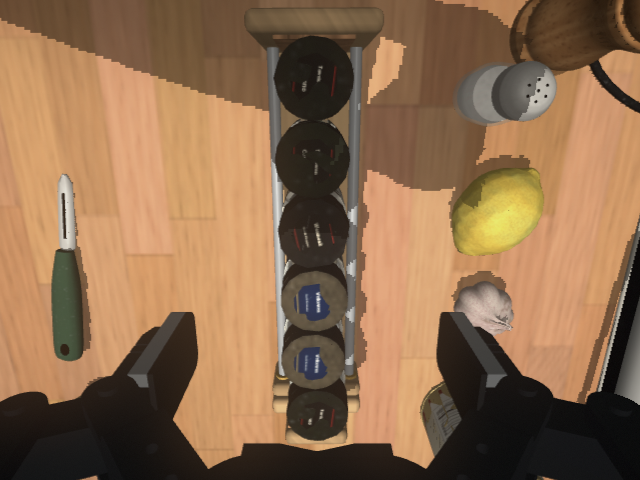

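All six are in line: the caps run from (315,78) to (318,413), and the two navy logos are parallel. Next I pinch the sliding end at y≈-0.161.

Call:
step_arm([
  [1,[-0.1,-4,0],0],
  [1,[-0.1,-8,0],0],
  [1,[-0.1,-12,0],0],
  [1,[-0.1,-14.2,0],0],
  [1,[-0.1,-14.2,-4],0],
  [1,[-0.1,-14.2,-8],0],
  [1,[-0.1,-14.2,-11],0],
  [1,[-0.1,-14.2,-13],0],
  [1,[-0.1,-14.2,-13],0],
  [1,[-0.1,-14.2,-13],0],
])

```text
time: 21.4
eef_pos: [0.5732, -0.1602, 0.09]
eef_rot: [-2.22, -2.219, 0.002]
force: [0.3, -0.8, 0.9]
finger_gap: 0.0859
grasp_force: 0.0
```

Call:
step_arm([
  [0.3,[0,0,0],0],
  [0.3,[0,0,0],0],
  [0.3,[0,0,0],0],
  [0.3,[0,0,0],0],
  [0.3,[0,0,0],0],
  [0.3,[0,0,0],0],
  [0.3,[0,0,0],0],
], force=35)

```text
time: 22.1
eef_pos: [0.576, -0.1605, 0.0931]
eef_rot: [2.217, 2.219, 0.003]
force: [4.6, -0.1, 0.8]
finger_gap: 0.0433
grasp_force: 40.4
```

Call:
step_arm([
  [0.3,[0,0.1,0],0],
  [0.3,[0,0.2,0],0],
  [0.3,[0,0.2,0],0],
])

```text
time: 22.4
eef_pos: [0.576, -0.1594, 0.0931]
eef_rot: [2.217, 2.218, 0.002]
force: [4.8, -3.7, 0.1]
finger_gap: 0.0434
grasp_force: 40.2
```

Call:
step_arm([
  [0.3,[0,0.1,0],0],
  [0.3,[0,0.1,0],0],
])

```text
time: 22.6
eef_pos: [0.576, -0.1585, 0.0931]
eef_rot: [2.217, 2.218, 0.002]
force: [4.1, -3.0, 0.0]
finger_gap: 0.0435
grasp_force: 40.2
```

Call:
step_arm([
  [0.3,[0,0.1,0],0],
  [0.3,[0,0.1,0],0],
])

```text
time: 22.8
eef_pos: [0.576, -0.1578, 0.0931]
eef_rot: [2.216, 2.218, 0.001]
force: [5.5, -5.3, -1.1]
finger_gap: 0.0436
grasp_force: 40.1
```

Call:
step_arm([
  [0.3,[0,0.1,0],0],
  [0.3,[0,0.1,0],0],
])

```text
time: 23.0
eef_pos: [0.576, -0.157, 0.0931]
eef_rot: [2.216, 2.218, 0.001]
force: [5.1, -5.9, -2.4]
finger_gap: 0.0433
grasp_force: 40.2
```

Call:
step_arm([
  [0.3,[0,0.1,0],0],
  [0.3,[0,0.1,0],0],
])

```text
time: 23.2
eef_pos: [0.576, -0.1563, 0.0931]
eef_rot: [2.216, 2.217, 0.0]
force: [4.7, -6.9, -1.9]
finger_gap: 0.0434
grasp_force: 40.1
```

Call:
step_arm([
  [0.3,[0,0.1,0],0],
  [0.3,[0,0.1,0],0],
])

```text
time: 23.4
eef_pos: [0.576, -0.1557, 0.0931]
eef_rot: [2.215, 2.217, -0.001]
force: [5.2, -8.8, -1.8]
finger_gap: 0.0431
grasp_force: 40.1
```

Call:
step_arm([
  [0.3,[0,0.1,0],0],
  [0.3,[0,0.1,0],0],
])

```text
time: 23.6
eef_pos: [0.576, -0.1556, 0.0931]
eef_rot: [2.215, 2.216, -0.002]
force: [4.9, -11.1, -3.8]
finger_gap: 0.0436
grasp_force: 39.9
```

Call:
step_arm([
  [0.3,[0,0.1,0],0],
  [0.3,[0,0.1,0],0],
])

```text
time: 23.8
eef_pos: [0.576, -0.1555, 0.0931]
eef_rot: [2.214, 2.215, -0.004]
force: [4.6, -15.9, -4.9]
finger_gap: 0.0431
grasp_force: 39.8
```

Call:
step_arm([
  [0.3,[0,-0.2,0],0],
  [0.7,[0,-0.2,0],0],
  [0.9,[0,-0.2,0],0],
  [1,[0,-0.2,0],0],
  [1,[0,-0.2,0],0],
  [1,[0,-0.2,2],0],
  [1,[0,-0.2,6],0],
  [1,[0,4,11],0],
  [1,[0,8,14],0],
  [1,[0,10,14],0],
])

```text
time: 24.8
eef_pos: [0.5758, -0.0501, 0.2361]
eef_rot: [2.217, 2.217, 0.006]
force: [1.3, 0.3, 0.1]
finger_gap: 0.0854
grasp_force: 0.0
```

Call:
step_arm([
  [1,[0,4,0],0],
  [1,[0,4,0],0],
  [1,[0,4,0],0],
])

```text
time: 25.1
eef_pos: [0.5739, -0.0104, 0.2311]
eef_rot: [-2.219, -2.224, 0.001]
force: [-0.0, 0.1, 0.2]
finger_gap: 0.0852
grasp_force: 0.0
```

```bash
python3 - <<'E'
from h import *
s=env.read_state(); print(s["eef_pos"],s["time"],s["force"])
p=optics.camera("top"); row(p)
w=optics.camera("wrist"); row(w)
sc=optics.camera("scene")
i=cv2.resize(sc["color"][150:300,240:400],(480,450),interpolation=cv2.INTER_CUBIC); j=cv2.resize(w["color"][:,240:400],(150,450))
cv2.imwrite("pics/f.png",cv2.hconcat([i,j])[...,::-1])
E
```

```text
[ 0.5739126  -0.01039899  0.23113254] 25.1 [-0.04156286  0.13330165  0.15653506]
top 355 [ 0.5738 -0.1126  0.1209] [ 0.5545 -0.1464] [ 0.5936 -0.0795]
slide 115 [-0.1632 -0.1548 -0.1184]
top 4320 [0.5734 0.0739 0.1197] [0.5539 0.0544] [0.5927 0.0925]
top 14685 [ 0.5733 -0.0371  0.1196] [ 0.5535 -0.15  ] [0.5944 0.0524]
slide 343 [-0.1637 -0.1577 -0.1153]
```

View pics/f.png

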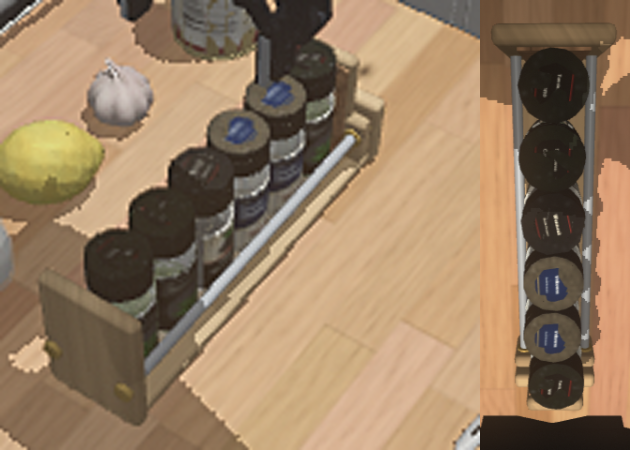

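The final view shows all six jars upright and snug, with both navy labels to the front. The sliding end has moved in about 4.3 mm, which matches 0.0044. I'm handing in.

```bash
python3 -c "
from cell import hand_in
print(hand_in())"
```

```text
the job is handed in; nothing more can be done
None
```

The spare navy jar now stands in the rack between the peppercorn jar and its navy twin, label to the front, and the row is closed up snug. The job is handed in at about 25 s of the 72 s, and the interface returned no verdict.

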